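# Slide the tall power pack home in its bench bay and switch it on

## Robot

A 7-joint arm with a two-finger parallel gripper is mounted at the origin on the work surface. World frame = base frame: x ahead of the robot, y to its left, z up, the work surface at z = 0. Lengths are in mm, angles in rad, forces in N, time in s.
With the tool pointing down it reaches from about 425 to 1025 mm from the base axis. Payload 3.6 kg.
Tool frame: the origin (TCP) lies midway between the tips of the shut fingers; the grasp point (between the pads) lies 19 mm behind it (grip_depth is the distance from the TCP to the grasp point, in mm); z points along the fingers, y is the direction in which the jaws open and shut (so a half turn about z gives the same grasp; the last joint's range is limited). The gripper opens to 85 mm and grips with 20 to 120 N. Pads are 22 mm wide; open, the fingers measure 114 mm over their backs; the gripper's body (76 mm by 85 mm) begins 54 mm behind the grasp point. The pads swing forward as they close: fully open they stand 13 mm farther back than shut.
Start: joints at [1.212, 0.591, 0.048, 1.609, -0.033, 0.943, -0.034], TCP at [189.746, -699.733, 231.302] pointing down, gripper open.
Joint ranges: [-2.69, 2.69], [-0.47, 2.24], [-1.27, 1.36], [0.19, 2.51], [-1.53, 4.68], [0.08, 2.07], [-3.09, 3.09]. Speed limits (rad/s): [2.57, 2.57, 3.14, 3.14, 3.14, 3.14, 3.14].

## Interface

Orientations are given as a unit quaternion [x, y, z, w].
In Python, from cell import state, snapshot, get_calibration, job_done, grip_depth gives the robot as it stands.
- The arm moves only by the tool drive_tool, never from a script. Its argument "plan" is a list that holds one entry, the list of rows, each a list of 5 numbers: the opening, from 0 (shut) to 1 (fully open), then the shift along the tool's x, y, z in mm, then the turn about the tool's z in degrees. In form: [[[hand, tx, ty, tz, spin], ...]]. A call has 1 to 8 rows; each row shifts and turns the commanded pose from where the row before left it, along the tool's axes as they then stand; what a row does not reach is not made up. A row lasts 1/8 s, in which the tool goes at most 62.5 mm and 10.7 degrees, less where a joint would pass 70% of its speed; a pose out of reach is approached as far as the arm can. A call is refused whole if a number of a shift passes 62.5 or a number of a turn 10.7, either way. A call with a gripper value outside its range is refused whole. The fingers move at their own pace and stop on an object; "force" is the grip in N (left out, the last holds). Time passes only in rows, so rows that do not move let the fingers close. It gives the time, the measured TCP pose, the force and the opening at its end, in the units of the state.
- state(): the state, without advancing time (a new reading comes with each control period).
- snapshot(name): name is "side" or "top"; returns the picture (420x560x3 uint8, red, green, blue); there is no depth.
- get_calibration(name): a dict with "vertical_fov" (degrees; the focal length in pixels is half the picture's height over the tangent of half this angle, whatever the lens; pixels are square), "cx", "cy" (the principal point, pixels), "cam_to_world" (4x4, takes a point from camera to world coordinates). Camera axes: x right, y down, z forward; pixel columns grow to the right and rows downward; lengths in mm; the calibration is good to about 2 mm. A picture is of the moment at which its call begins. get_calibration takes no time and is no camera call.
- job_done(): hands the job in, once; it reports no verdict.
The state is a dict: "clock": time; "joints": joint angles; "joint_velocities": joint speeds; "joint_torque": joint torques, N m; "eef_pos": TCP position; "ee_rot": TCP orientation; "wrist_force": force on the tool from outside, world axes, zero at the start; "torque": the same for the moment, N m; "finger_gap": finger opening in mm.
Only numpy, scipy, OpenCV 4.12 (cv2) and the standard library are available. Lean on these libraries where they do the work, as an engineer would, in place of code of your own. Each camera call takes 0.05 s, during which the arm holds its last target.

## Task

Push the tall cream power pack across the bench, low down near its base so that it slides and does not tip, until it stands squarely home against the back stop of the aluminium bay. Then press the green button on the grey console all the way down to switch it on, let it go and move clear. Do not lift the pack or touch its black carry handle, and leave the blue bin, the bottle and the screwdriver where they are.

Things in the scene. Friction and masses are not known exactly. Their poses are not given: they have to be found in the camera images.
- pack: Loose heavy power pack, about 1.7 kg; sliding it takes roughly 7 to 15 N. A cream upright box, 80 mm in x, 130 mm in y, top 170 mm above the bench, on a dark steel shoe 28 mm high and 130 mm wide that sticks out 40 mm beyond the box on the pack's -x side (facing the robot). Pushed high on the box it tips. Origin: on the bench under the centre of the cream box; z up, x towards its vented back.
- pack_toe (a point): Centre of the end face of the pack's shoe, the upright face 130 mm wide and 28 mm high with a yellow stripe that faces the robot: the place to push. 80 mm from the pack's origin along its -x, 14 mm above the bench. Axes as the pack's.
- pack_handle: Black carry handle on top of the pack, a bar 102 mm long along y, 12 mm thick, centre line 200 mm above the bench. Origin as pack. Not to be touched.
- bay: Fixed aluminium bay of low curbs. Origin: at bench level, where the pack's origin lies when home; axes as the home pack's (x from the open mouth to the back stop). Back stop: front face at x = +40 mm, 18 mm thick, 176 mm long, 30 mm high. Side curbs 22 mm high, inner faces at y = +-76 mm from x = -20 to +40 mm (11 mm play each side of the pack).
- bay_mouth (a point): Middle of the bay's open mouth at bench level, 51 mm from the bay's origin along its -x. From x = -20 mm to here the side curbs flare outward, to about y = +-94 mm inside. The pack starts in front of the mouth, 105 to 135 mm short of home, up to 14 mm off the bay's centre line and up to 0.18 rad askew to it.
- start_top (a point): Centre of the top of the green push button, 30 mm across, facing straight up, on the grey console (fixed box 90 x 80 x 50 mm). The console stands to the left or to the right of the bay.
- start (a joint): Travel of the green button in m: 0 up, 0.006 fully down; a spring pushes it back, about 5 N when fully down.
- bin: Loose blue open bin with steel slugs, 90 x 80 x 50 mm, on the other side of the bay from the console; origin at the centre of its underside. Leave alone.
- oil: Loose bottle with yellow label and red cap, 56 mm across, 140 mm high, behind the bay; origin at the centre of its underside. Leave alone.
- driver: Loose screwdriver with an orange handle lying on the bench to the right; its length is along its x axis, about 0.2 m. Leave alone.
Mind the look-alikes: they are no part of the job. There is more than one size of the pack; the job needs the middle-sized.

How it is judged (in metres and radians):
On the way, in this order (a step that is already met when the one before it is completed fails the run):
1. the pack stands home against the back stop (x of pack in the frame of bay above -0.006 m and angle between the x axis of pack and the x axis of bay, either way round below 0.08 rad and angle between pack's own z axis and vertical below 0.04 rad and linear speed of pack below 0.01 m/s and y of pack in the frame of bay between -0.015 and 0.015 m), for 0.2 s.
2. the green button is pressed down by the fingers (value of joint start above 0.0045 m and contact force between the fingers and anything else above 0.5 N), for 0.05 s.
At the end, for the whole second after the job is handed in: The pack stands upright and still in the bay, within 6 mm of the back stop, between the side curbs and square to the bay within 0.08 rad, and the green button, pressed at least 4.5 mm after the pack was home, is up again (all of step 1 and x of pack in the frame of bay below 0.006 m and height (world z) of pack below 0.004 m and value of joint start below 0.0015 m); the robot touches nothing.
It fails at once if the pack tips by more than 0.12 rad (angle between pack's own z axis and vertical above 0.12 rad).
It fails at once if the pack is lifted off the bench (height (world z) of pack above 0.008 m).
It fails at once if the carry handle is touched (contact force between the fingers and pack_handle above 0.5 N).
It fails at once if the blue bin, the bottle or the screwdriver is moved (more than 20, 20, 30 mm) (distance of any of bin, oil from where it was at the start of the episode above 0.02 m or distance of driver from where it was at the start of the episode above 0.03 m).
It also fails if it takes over 59 s, if anything falls off the work surface, if the arm or the gripper's body presses on something with over 40 N, if the wrist force passes 120 N, or if a joint passes its speed limit or range.

## Working session

There is one attempt and no reset: what is moved stays moved. The work goes in short steps, Python scripts to look and compute and a tool call to move; the robot and the scene stay as the last step left them, time stands still between calls to the robot, and variables do not carry over. Pictures are saved under pics/ and viewed, and the job is handed in when it is done.

Besides the shell and the picture viewer there is one more tool, called after "Emit:" by a JSON object that holds its "api" and its "payload", one argument or row to a line. drive_tool: Moves the arm, as the interface text tells. Its arguments: {"type":"object","properties":{"plan":{"type":"array"},"force":{"type":"number"}},"required":["plan"]}

```bash
ls; mkdir -p pics
python3 - <<'E'
from cell import *
import cv2
print(state()); 
for n in("side","top"):
    cv2.imwrite(f"pics/{n}0.png",snapshot(n)[:,:,::-1]); print(get_calibration(n))
E
```

```text
pics
{'clock': 0.0, 'joints': array([ 1.21249811,  0.59211479,  0.04831315,  1.60986752, -0.03326154,
        0.94270037, -0.0337256 ]), 'joint_velocities': array([ 1.08871259e-04,  9.42213211e-04, -1.20106618e-03, -2.76083597e-04,
        3.51199009e-05, -2.20332328e-03, -1.49490803e-05]), 'joint_torque': array([-2.06112636e-04, -5.48691201e+01,  1.54617626e+00, -1.98122746e+01,
        9.33886069e-03,  8.91864795e-03,  9.03272657e-07]), 'eef_pos': array([ 189.5078354 , -698.91247045,  230.12750615]), 'ee_rot': array([ 9.91243075e-01,  1.32044916e-01, -2.33339801e-04, -1.11893059e-03]), 'wrist_force': array([ 0.31854043,  0.36794571, -1.33333782]), 'torque': array([ 0.02244277, -0.03728028, -0.03840762]), 'finger_gap': 85.12085275982551}
{'vertical_fov': 49.0981235815486, 'cx': 273.3938294313997, 'cy': 203.6302861576555, 'cam_to_world': array([[-8.70624891e-01, -4.21764333e-01,  2.53233385e-01,
         2.40521321e+02],
       [-4.91828996e-01,  7.34942597e-01, -4.66865739e-01,
         5.58294398e+02],
       [ 1.07953157e-02, -5.31012454e-01, -8.47295246e-01,
         1.27143888e+03],
       [ 0.00000000e+00,  0.00000000e+00,  0.00000000e+00,
         1.00000000e+00]])}
{'vertical_fov': 56.746627365624875, 'cx': 282.74644709024204, 'cy': 209.75099865087054, 'cam_to_world': array([[ 1.90569601e-02, -9.88135372e-01,  1.52398554e-01,
         4.06935209e+02],
       [-9.99386672e-01, -2.33050533e-02, -2.61372268e-02,
        -7.81075734e+01],
       [ 2.93787748e-02, -1.51806988e-01, -9.87973444e-01,
         1.14268876e+03],
       [ 0.00000000e+00,  0.00000000e+00,  0.00000000e+00,
         1.00000000e+00]])}
```

View pics/side0.png

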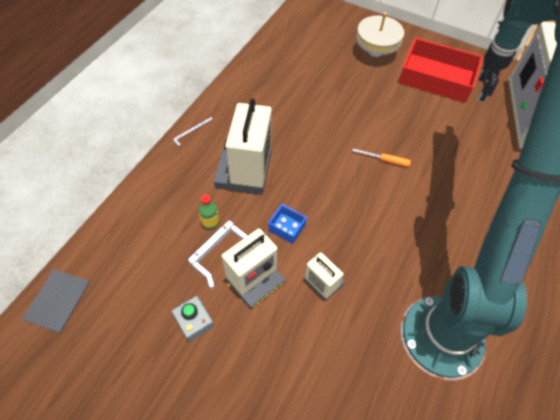

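View pics/top0.png

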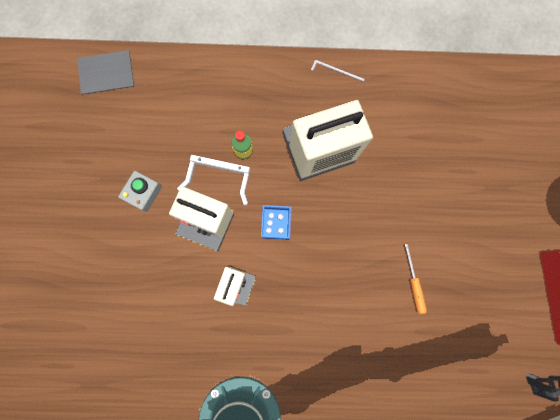

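Run:
```python
import cv2
t=cv2.imread("pics/top0.png");s=cv2.imread("pics/side0.png")
cv2.imwrite("pics/topz.png",cv2.resize(t[120:320,100:320],None,fx=3.6/1.25,fy=3.6/1.25,interpolation=cv2.INTER_CUBIC))
cv2.imwrite("pics/sidez.png",cv2.resize(s[180:350,160:360],None,fx=3.5,fy=3.5,interpolation=cv2.INTER_CUBIC))
```

```text
(no output)
```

View pics/topz.png

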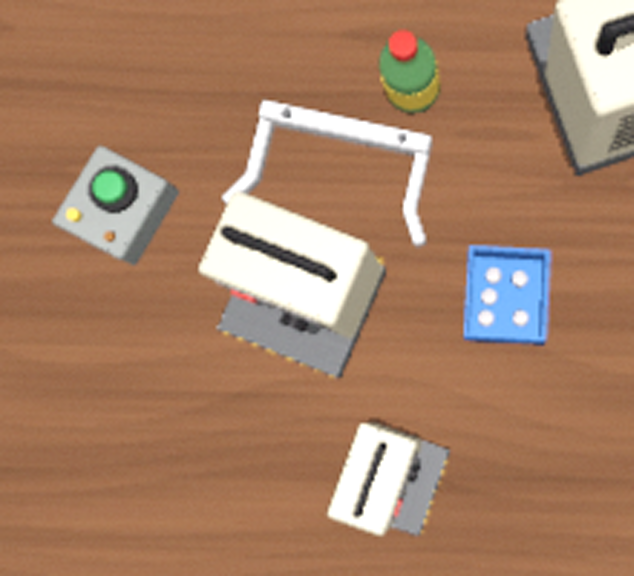

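View pics/sidez.png

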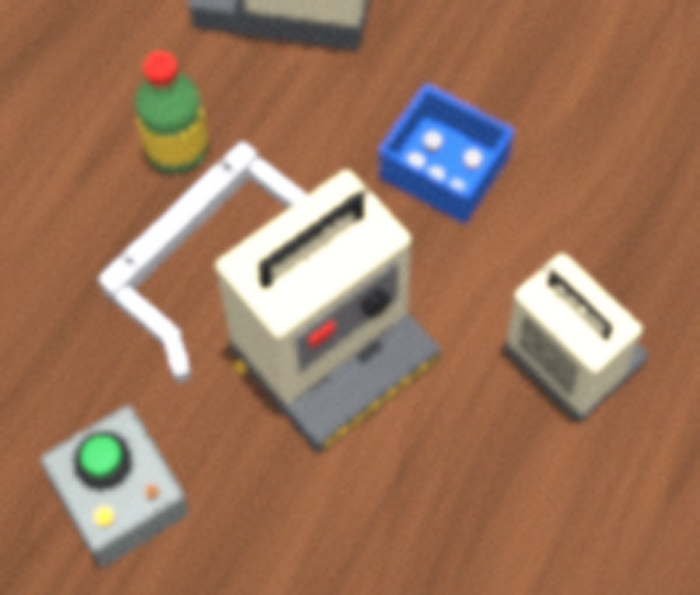

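```bash
cat > h.py <<'E'
from cell import *
import numpy as np, cv2
def ray(n,p):
    c=get_calibration(n);T=np.array(c["cam_to_world"]);f=210/np.tan(np.radians(c["vertical_fov"]/2))
    d=T[:3,:3]@np.array([(p[0]-c["cx"])/f,(p[1]-c["cy"])/f,1]);return T[:3,3],d/np.linalg.norm(d)
def onz(n,p,z):
    o,d=ray(n,p);return o+d*(z-o[2])/d[2]
def proj(n,X):
    c=get_calibration(n);T=np.linalg.inv(c["cam_to_world"]);f=210/np.tan(np.radians(c["vertical_fov"]/2))
    q=T[:3,:3]@np.array(X)+T[:3,3];return np.array([c["cx"]+f*q[0]/q[2],c["cy"]+f*q[1]/q[2]])
def tri(a,b):
    o1,d1=ray("top",a);o2,d2=ray("side",b)
    s=np.linalg.lstsq(np.c_[d1,-d2],o2-o1,rcond=None)[0]
    p,q=o1+s[0]*d1,o2+s[1]*d2
    return (p+q)/2,np.linalg.norm(p-q)
tz=lambda x,y:(100+(x+.5)/2.88-.5,120+(y+.5)/2.88-.5)
sz=lambda x,y:(160+(x+.5)/3.5-.5,180+(y+.5)/3.5-.5)
E
python3 - <<'E'
from h import *
np.set_printoptions(precision=1,suppress=True)
for n,a,b in [("button",(109,187),(100,455)),("stopL",(262,101),(101,279)),("stopR",(430,137),(245,143)),("toeL",(219,328),(318,449)),("toeR",(340,376),(440,350)),
 ("boxR",(366,242),(347,170)),("boxL",(238,192),(217,265)),("boxFL",(200,266),(274,338)),("boxFR",(330,325),(410,238)),("cap",(403,45),(160,67))]:
    print(n,*tri(tz(*a),sz(*b)))
for n,a,z in [("stopL",(262,101),30),("stopR",(430,137),30),("toeL",(219,328),0),("toeR",(340,376),0),("toeL",(219,328),28),("toeR",(340,376),28)]: print(n,onz("top",tz(*a),z))
for n,a,z in [("stopL",(101,279),30),("stopR",(245,143),30),("toeL",(318,449),0),("toeR",(440,350),0)]: print("side",n,onz("side",sz(*a),z))
E
```

```text
button [634.9 302.   64.1] 0.3088159165579574
stopL [736.2 167.1  25.7] 1.6812100210803607
stopR [702.3  -5.9  25.7] 2.8752871793096233
toeL [503.1 200.   11.9] 2.5670075618662627
toeR [457.8  76.7  13.9] 1.9408643617733445
boxR [568.4  38.2 165. ] 3.119853148946617
boxL [613.4 155.  157.3] 0.524247672802308
boxFL [545.2 184.3 156.9] 2.267792977097588
boxFR [495.   66.3 167.1] 1.3436091156568395
cap [763.   15.5 132.3] 0.7653375544321966
stopL [735.8 166.4  30. ]
stopR [702.6  -5.9  30. ]
toeL [505.4 203.2   0. ]
toeR [459.4  78.8   0. ]
toeL [503.  196.4  28. ]
toeR [458.1  75.   28. ]
side stopL [733.6 168.4  30. ]
side stopR [699.2  -4.   30. ]
side toeL [504.3 196.3   0. ]
side toeR [459.3  71.2   0. ]
```

Emit:
{"api": "drive_tool", "payload": {
  "plan": [
    [[0.9, 0, 0, 0, 8.75], [0.9, 0, 0, 0, 8.75], [0.9, 0, 0, 0, 8.75], [0.9, 0, 0, 0, 8.75]]
  ]
}}

```text
clock: 0.6
eef_pos: [189.7, -699.2, 230.6]
ee_rot: [0.985, -0.175, -0.0, -0.001]
wrist_force: [0.2, -0.0, -0.9]
finger_gap: 77.2
```

```bash
cat >> h.py <<'E'
from scipy.spatial.transform import Rotation as R
def tool():
    s=state();M=R.from_quat(s["ee_rot"]).as_matrix();return s,M
def delta(target):
    s,M=tool();return M.T@(np.array(target)-s["eef_pos"])
E
python3 - <<'E'
from h import *
np.set_printoptions(precision=2,suppress=True)
s,M=tool();print(s["eef_pos"],M,s["finger_gap"],np.arctan2(M[1,0],M[0,0]),s["joints"])
print(delta([480,-220,230]), M.T@[-40,370,0])
# small pack corners
for a,z in [((370,420),85),((330,520),85),((383,534),85),((420,532),15),((447,447),15)]: print(onz("top",tz(*a),z))
E
```

```text
[ 189.66 -699.22  230.6 ] [[ 0.94 -0.34 -0.  ]
 [-0.34 -0.94  0.  ]
 [-0.   -0.   -1.  ]] 77.24619874289114 -0.3510162619872378 [ 1.11  0.6   0.21  1.61 -0.15  0.94 -0.55]
[ 107.86 -549.83    1.11] [-164.79 -333.68    0.49]
[415.31  37.55  85.  ]
[323.74  70.48  85.  ]
[312.01  21.48  85.  ]
[308.23  -7.99  15.  ]
[390.85 -31.94  15.  ]
```

Emit:
{"api": "drive_tool", "payload": {
  "plan": [
    [[0.9, 9, -46, 0, 0], [0.9, 9, -46, 0, 0], [0.9, 9, -46, 0, 0], [0.9, 9, -46, 0, 0], [0.9, 9, -46, 0, 0], [0.9, 9, -46, 0, 0], [0.9, 9, -46, 0, 0], [0.9, 9, -46, 0, 0]]
  ]
}}

```text
clock: 1.6
eef_pos: [382.8, -376.3, 231.1]
ee_rot: [0.985, -0.172, -0.0, -0.0]
wrist_force: [0.5, -0.7, 0.4]
finger_gap: 76.9
```

Emit:
{"api": "drive_tool", "payload": {
  "plan": [
    [[0.9, 9, -46, 0, 0], [0.9, 9, -46, 0, 0], [0.9, 9, -46, 0, 0], [0.9, 9, -46, 0, 0], [0.9, 0, 0, 0, 0], [0.9, 0, 0, 0, 0]]
  ]
}}

```text
clock: 2.35
eef_pos: [478.0, -217.3, 231.0]
ee_rot: [0.985, -0.172, -0.0, 0.0]
wrist_force: [0.6, -0.1, -0.3]
finger_gap: 76.7
```

Run:
```python
from h import *
np.set_printoptions(precision=2,suppress=True)
s,M=tool();print(s["eef_pos"],s["joints"],np.arctan2(M[1,0],M[0,0]))
print(delta([442,151,230]))
```

```text
[ 478.03 -217.33  231.05] [ 0.22  0.34  0.15  2.06 -0.08  0.74 -1.5 ] -0.34590466693943084
[-158.77 -334.3     0.99]
```

Emit:
{"api": "drive_tool", "payload": {
  "plan": [
    [[0.9, -19, -42, 0, 0], [0.9, -19, -42, 0, 0], [0.9, -19, -42, 0, 0], [0.9, -19, -42, 0, 0], [0.9, -19, -42, 0, 0], [0.9, -19, -42, 0, 0], [0.9, -19, -42, 0, 0], [0.9, -19, -40, 0, 0]]
  ]
}}

```text
clock: 3.35
eef_pos: [449.1, 148.1, 231.3]
ee_rot: [0.985, -0.174, 0.0, 0.0]
wrist_force: [0.1, -0.3, 0.3]
finger_gap: 76.6
```

Emit:
{"api": "drive_tool", "payload": {
  "plan": [
    [[0.9, 0, 0, 30, 0], [0.9, 0, 0, 40, 0], [0.9, 0, 0, 40, 0], [0.9, 0, 0, 20, 0], [0.9, 0, 0, 0, 0], [0.9, 0, 0, 0, 0]]
  ]
}}

```text
clock: 4.1
eef_pos: [449.6, 147.8, 101.9]
ee_rot: [0.985, -0.173, 0.001, -0.0]
wrist_force: [-0.6, 0.2, -0.0]
finger_gap: 76.8
```

Run:
```python
from h import *
np.set_printoptions(precision=2,suppress=True)
s,M=tool();print(s["eef_pos"],s["joints"],np.arctan2(M[1,0],M[0,0]))
t=snapshot("top")[:,:,::-1];S=snapshot("side")[:,:,::-1]
a=cv2.resize(t[120:320,100:320],None,fx=2,fy=2,interpolation=cv2.INTER_CUBIC)
b=cv2.resize(S[160:360,160:340],None,fx=2,fy=2,interpolation=cv2.INTER_CUBIC)
cv2.imwrite("pics/c1.png",np.hstack([a,b]))
```

```text
[449.64 147.82 101.92] [-0.43  0.5   0.02  2.26 -0.03  0.38 -2.31] -0.347889159430409
```

View pics/c1.png

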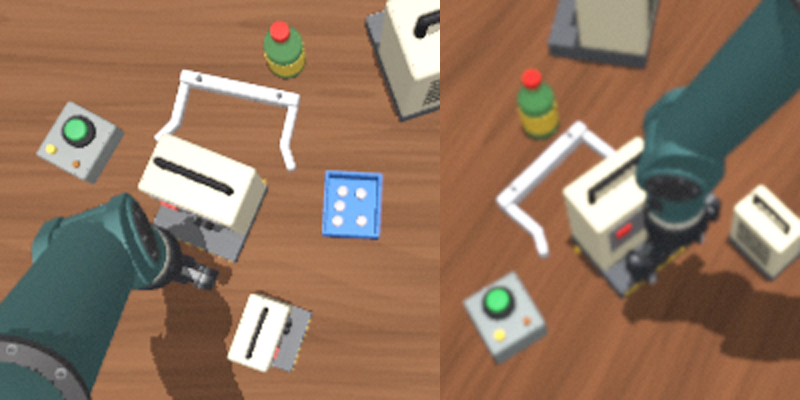

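Emit:
{"api": "drive_tool", "payload": {
  "plan": [
    [[0.9, 0, 0, 25, 0], [0.9, 0, 0, 25, 0], [0.9, 0, 0, 25, 0], [0.9, 0, 0, 15, 0], [0.9, 0, 0, 10, 0], [0.9, 0, 0, 0, 0], [0.9, 0, 0, 0, 0]]
  ]
}}

```text
clock: 5.08
eef_pos: [449.2, 148.8, 1.8]
ee_rot: [0.985, -0.172, 0.0, -0.0]
wrist_force: [-0.2, -0.0, -0.5]
finger_gap: 76.9
```

Run:
```python
from h import *
np.set_printoptions(precision=2,suppress=True)
s,M=tool();print(s["eef_pos"],s["joints"],np.arctan2(M[1,0],M[0,0]))
t=snapshot("top")[:,:,::-1];S=snapshot("side")[:,:,::-1]
a=cv2.resize(t[180:290,130:260],None,fx=3,fy=3,interpolation=cv2.INTER_CUBIC)
b=cv2.resize(S[210:320,200:330],None,fx=3,fy=3,interpolation=cv2.INTER_CUBIC)
cv2.imwrite("pics/c2.png",np.hstack([a,b]))
```

```text
[449.23 148.77   1.83] [-0.42  0.7   0.01  2.29 -0.03  0.14 -2.31] -0.3461500332582543
```

View pics/c2.png

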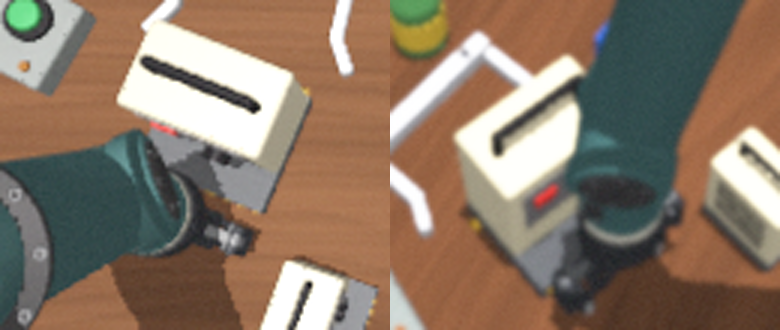

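Run:
```python
from h import *
np.set_printoptions(precision=0,suppress=True)
s,M=tool();p=s["eef_pos"]
ux=M[:,0];uy=M[:,1]
im=cv2.imread("pics/c2.png")
for z in (0,70,130,170,205,250,300):
  for off,c in((0,(0,0,255)),(60,(0,255,255))):
    X=p+np.array([0,0,z])+ux*off
    a=(proj("top",X)-[130,180])*3; b=(proj("side",X)-[200,210])*3+[390,0]
    print(z,off,a,b)
    for q in(a,b): cv2.circle(im,tuple(int(v) for v in q),3,c,-1); cv2.putText(im,str(z),tuple(int(v)+4 for v in q),0,.35,c)
cv2.imwrite("pics/c2a.png",im)
```

```text
0 0 [190. 220.] [616. 279.]
0 60 [214. 162.] [576. 234.]
70 0 [175. 216.] [618. 252.]
70 60 [200. 155.] [575. 206.]
130 0 [160. 213.] [619. 227.]
130 60 [187. 148.] [575. 179.]
170 0 [149. 211.] [619. 210.]
170 60 [178. 143.] [574. 160.]
205 0 [139. 209.] [620. 193.]
205 60 [168. 139.] [574. 143.]
250 0 [124. 206.] [621. 171.]
250 60 [156. 132.] [573. 119.]
300 0 [106. 202.] [622. 144.]
300 60 [140. 124.] [572.  91.]
```

View pics/c2a.png

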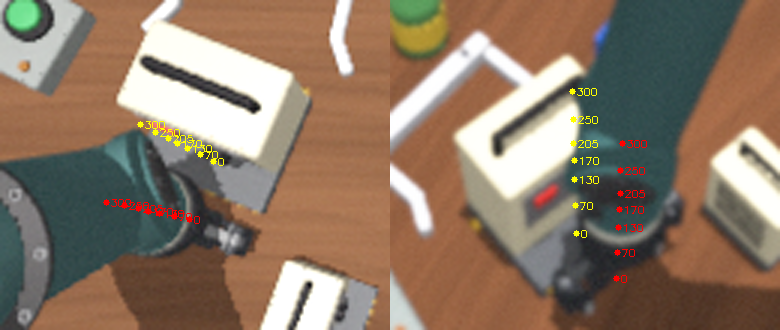

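Emit:
{"api": "drive_tool", "payload": {
  "plan": [
    [[0.9, 6, 0, 0, 0], [0.9, 6, 0, 0, 0], [0.9, 5, 0, 0, 0], [0.9, 0, 0, 0, 0], [0.9, 0, 0, 0, 0]]
  ]
}}

```text
clock: 5.8
eef_pos: [464.6, 142.9, 1.2]
ee_rot: [0.985, -0.172, -0.0, 0.0]
wrist_force: [0.3, 0.5, 0.1]
finger_gap: 76.8
```

```bash
cat > look.py <<'E'
from h import *
import sys
np.set_printoptions(precision=2,suppress=True)
s,M=tool();print(s["eef_pos"],np.arctan2(M[1,0],M[0,0]),s["wrist_force"])
t=snapshot("top")[:,:,::-1];S=snapshot("side")[:,:,::-1]
cv2.imwrite("pics/t_%s.png"%sys.argv[1],t);cv2.imwrite("pics/s_%s.png"%sys.argv[1],S)
a=cv2.resize(t[140:280,125:255],None,fx=3,fy=3,interpolation=cv2.INTER_CUBIC)
b=cv2.resize(S[190:330,185:315],None,fx=3,fy=3,interpolation=cv2.INTER_CUBIC)
cv2.imwrite("pics/z_%s.png"%sys.argv[1],np.hstack([a,b]))
E
python3 look.py 3
```

```text
[464.65 142.86   1.25] -0.3460510052471019 [0.33 0.47 0.14]
```

View pics/z_3.png

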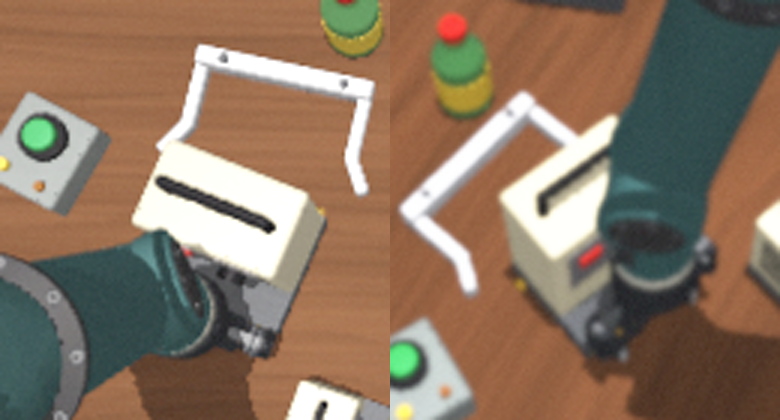

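Emit:
{"api": "drive_tool", "payload": {
  "plan": [
    [[0.9, 2, 0, 0, 0], [0.9, 2, 0, 0, 0], [0.9, 2, 0, 0, 0], [0.9, 0, 0, 0, 0], [0.9, 0, 0, 0, 0]]
  ]
}}

```text
clock: 6.52
eef_pos: [466.6, 142.1, 1.2]
ee_rot: [0.985, -0.172, -0.003, 0.0]
wrist_force: [-5.5, 4.5, 5.1]
finger_gap: 76.8
```

Emit:
{"api": "drive_tool", "payload": {
  "plan": [
    [[0.9, 2, 0, 0, 0], [0.9, 2, 0, 0, 0], [0.9, 0, 0, 0, 0]]
  ]
}}

```text
clock: 6.9
eef_pos: [467.2, 140.9, 1.1]
ee_rot: [0.985, -0.171, -0.006, 0.001]
wrist_force: [-9.6, 6.5, 7.5]
finger_gap: 77.4
```

```bash
python3 look.py 4
```

```text
[467.21 140.91   1.06] -0.3445970952118812 [-9.61  6.46  7.52]
```

View pics/z_4.png

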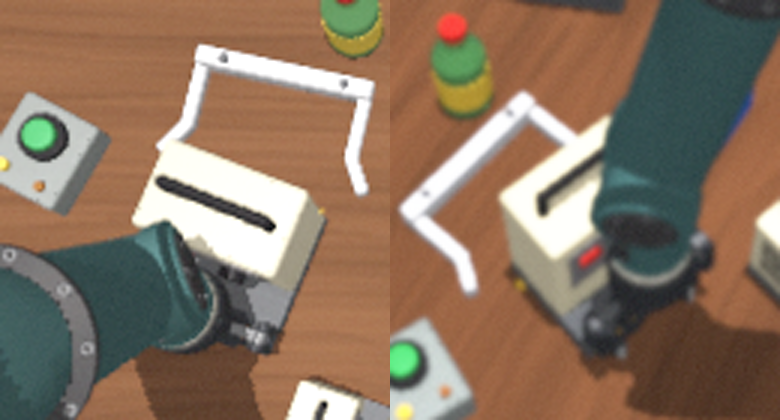

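Emit:
{"api": "drive_tool", "payload": {
  "plan": [
    [[0.9, 5, 0, 0, -0.8], [0.9, 6, 0, 0, -1], [0.9, 6, 0, 0, -1], [0.9, 6, 0, 0, -1], [0.9, 6, 0, 0, -1], [0.9, 0, 0, 0, 0]]
  ]
}}

```text
clock: 7.75
eef_pos: [485.1, 129.0, 0.4]
ee_rot: [0.992, -0.129, -0.015, 0.005]
wrist_force: [-20.2, 2.7, 15.0]
finger_gap: 76.8
```

```bash
python3 look.py 5
```

```text
[485.11 128.95   0.42] -0.2587817912470834 [-20.25   2.68  15.  ]
```

View pics/z_5.png

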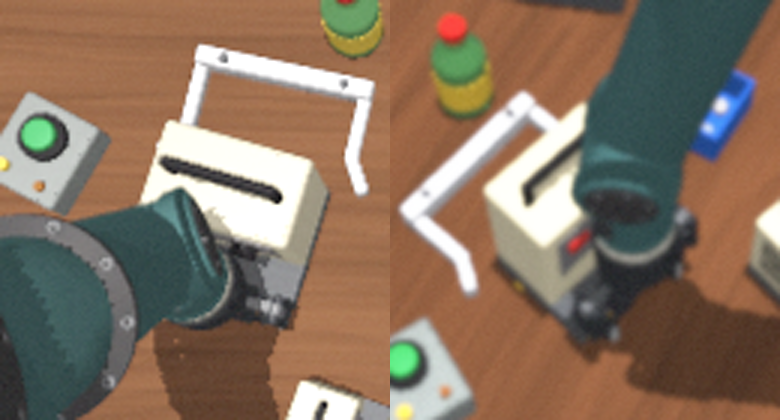

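Emit:
{"api": "drive_tool", "payload": {
  "plan": [
    [[0.9, 6, 0, -1, -1], [0.9, 6, 0, -1, -1], [0.9, 6, 0, -1, -1], [0.9, 6, 0.5, -1, -1], [0.9, 6, 0.5, 0, 0], [0.9, 0, 0, 0, 0]]
  ]
}}

```text
clock: 8.6
eef_pos: [524.2, 121.4, 3.5]
ee_rot: [0.995, -0.096, -0.006, 0.002]
wrist_force: [-6.3, 0.8, -5.0]
finger_gap: 77.1
```

```bash
python3 look.py 6
```

```text
[524.16 121.4    3.47] -0.1921816100332262 [-6.31  0.8  -4.96]
```

View pics/z_6.png

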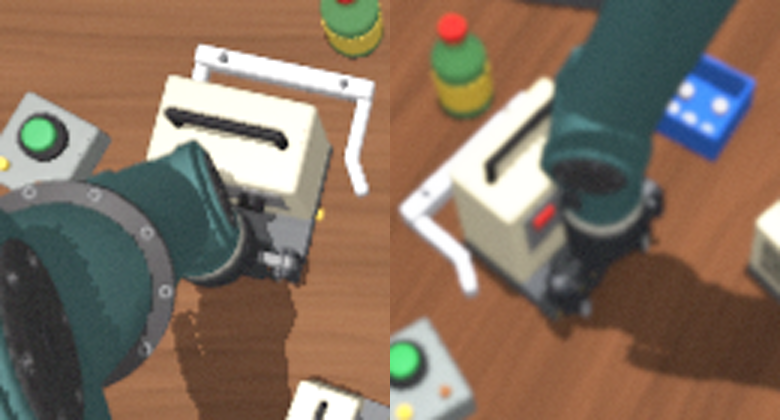

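```bash
cat > pk.py <<'E'
from h import *
np.set_printoptions(precision=1,suppress=True)
y0=-0.193;o=np.array([662.3,91.7])
def rep(bl,br,fr=None):
    c=lambda p:onz("top",(125+(p[0]+.5)/3-.5,140+(p[1]+.5)/3-.5),170)[:2]
    L,Rr=c(bl),c(br);v=L-Rr;print("len",np.linalg.norm(v))
    yaw=np.arctan2(v[1],v[0])-np.pi/2
    x=np.array([np.cos(yaw),np.sin(yaw)]);C=(L+Rr)/2-40*x
    Rb=np.array([[np.cos(y0),np.sin(y0)],[-np.sin(y0),np.cos(y0)]])
    print("yaw rel",yaw-y0,"bay",Rb@(C-o))
    p=state()["eef_pos"][:2];print("tcp in bay",Rb@(p-o),"expected home tcp -94,0")
E
python3 - <<'E'
from pk import *
rep((168,76),(328,113))
rep((172,122),(324,168))
E
```

```text
len 140.1066041215773
yaw rel -0.013688832543689966 bay [-49.7  -2.2]
tcp in bay [-141.4    2.9] expected home tcp -94,0
len 134.87341740298834
yaw rel -0.0807570670203806 bay [-92.3  -9.9]
tcp in bay [-141.4    2.9] expected home tcp -94,0
```

Emit:
{"api": "drive_tool", "payload": {
  "plan": [
    [[0.9, 6, 0, 1, 0], [0.9, 6, 0, 1, 0], [0.9, 6, 0, 0, 0], [0.9, 6, 0, 0, 0], [0.9, 5, 0, 0, 0], [0.9, 3, 0, 0, 0], [0.9, 0, 0, 0, 0]]
  ]
}}

```text
clock: 9.57
eef_pos: [548.7, 116.5, 1.8]
ee_rot: [0.995, -0.094, -0.012, 0.003]
wrist_force: [-16.1, 1.8, 9.9]
finger_gap: 76.6
```

```bash
python3 look.py 7;  python3 - <<'E'
from pk import *
rep((168,76),(328,113))
E
```

```text
[548.71 116.54   1.76] -0.18914444757262058 [-16.09   1.82   9.85]
len 140.1066041215773
yaw rel -0.013688832543689966 bay [-49.7  -2.2]
tcp in bay [-116.3    2.6] expected home tcp -94,0
```

View pics/z_7.png

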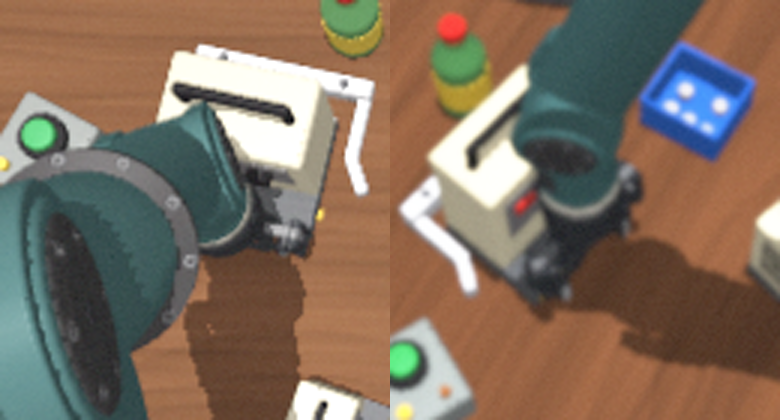

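Emit:
{"api": "drive_tool", "payload": {
  "plan": [
    [[0.9, 4, 0, -1, 0], [0.9, 4, 0, 0, 0], [0.9, 4, 0, 0, 0], [0.9, 4, 0, 0, 0], [0.9, 3, 0, 0, 0], [0.9, 0, 0, 0, 0]]
  ]
}}

```text
clock: 10.42
eef_pos: [572.0, 112.7, 2.0]
ee_rot: [0.995, -0.095, -0.008, 0.002]
wrist_force: [-8.4, 0.5, -2.4]
finger_gap: 76.7
```

```bash
python3 look.py 8;  python3 - <<'E'
from pk import *
rep((168,76),(328,113))
E
```

```text
[571.96 112.66   2.  ] -0.19082263244158212 [-8.44  0.53 -2.37]
len 140.1066041215773
yaw rel -0.013688832543689966 bay [-49.7  -2.2]
tcp in bay [-92.7   3.2] expected home tcp -94,0
```

View pics/z_8.png

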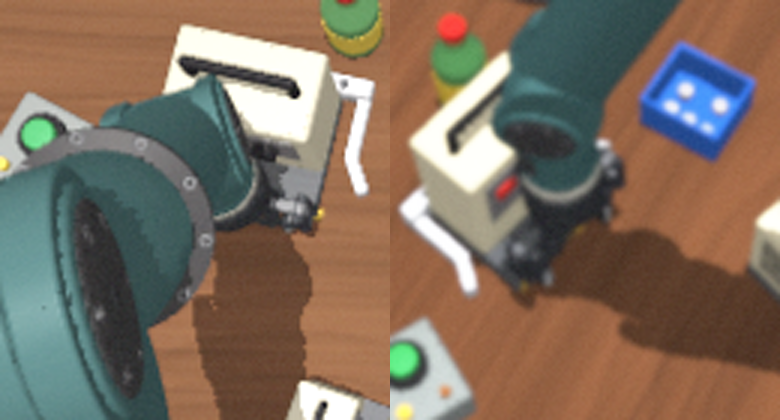

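Close to home; press gently on until the force builds against the stop.

Emit:
{"api": "drive_tool", "payload": {
  "plan": [
    [[0.9, 3, 0, 0, 0], [0.9, 3, 0, 0, 0], [0.9, 3, 0, 0, 0], [0.9, 0, 0, 0, 0]]
  ]
}}

```text
clock: 11.02
eef_pos: [573.5, 112.2, 2.0]
ee_rot: [0.995, -0.095, -0.015, 0.003]
wrist_force: [-19.4, 5.0, 8.4]
finger_gap: 76.8
```

Emit:
{"api": "drive_tool", "payload": {
  "plan": [
    [[0.9, 3, 0, 0, 0], [0.9, 3, 0, 0, 0], [0.9, 0, 0, 0, 0]]
  ]
}}

```text
clock: 11.4
eef_pos: [573.3, 112.2, 1.9]
ee_rot: [0.995, -0.094, -0.021, 0.004]
wrist_force: [-27.8, 6.6, 17.8]
finger_gap: 76.7
```

```bash
python3 look.py 9;  python3 - <<'E'
from pk import *
rep((184,24),(337,56))
rep((184,24),(337,56))
E
```

```text
[573.31 112.2    1.86] -0.1892314089867854 [-27.81   6.56  17.77]
len 134.277382784308
yaw rel 0.007694982978745546 bay [-0.7 -2. ]
tcp in bay [-91.2   3.1] expected home tcp -94,0
len 134.277382784308
yaw rel 0.007694982978745546 bay [-0.7 -2. ]
tcp in bay [-91.2   3.1] expected home tcp -94,0
```

View pics/z_9.png

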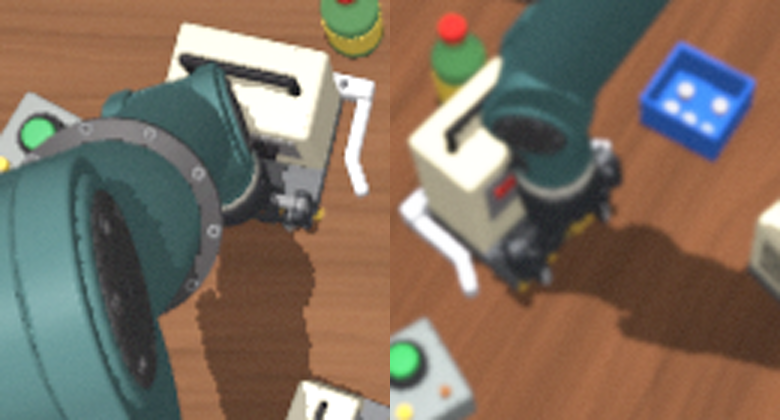

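Emit:
{"api": "drive_tool", "payload": {
  "plan": [
    [[0.9, -8, 0, 0, 0], [0.9, -8, 0, 0, 0], [0.9, -12, 0, 0, 0], [0.9, -15, 0, 0, 0], [0.9, -15, 0, 0, 0], [0.9, -15, 0, 0, 0], [0.9, 0, 0, 0, 0]]
  ]
}}

```text
clock: 12.38
eef_pos: [522.1, 124.5, 4.3]
ee_rot: [0.995, -0.095, -0.001, 0.0]
wrist_force: [-0.1, 0.1, -0.5]
finger_gap: 76.7
```

Emit:
{"api": "drive_tool", "payload": {
  "plan": [
    [[0, -5, 0, -30, 0], [0, -5, 0, -40, 0], [0, 0, 0, -40, 0], [0, 0, 0, -40, 0], [0, 0, 0, -30, 0], [0, 0, 0, 0, 0], [0, 0, 0, 0, 0]]
  ]
}}

```text
clock: 13.25
eef_pos: [514.0, 125.9, 183.9]
ee_rot: [0.995, -0.096, -0.0, 0.0]
wrist_force: [-0.0, -0.4, 0.5]
finger_gap: 0.1
```

```bash
python3 look.py 10;  python3 - <<'E'
from h import *
np.set_printoptions(precision=1,suppress=True)
print(state()["finger_gap"],state()["joints"],delta([635,302,160]))
E
```

```text
[514.01 125.86 183.87] -0.1927588724918731 [-0.05 -0.42  0.47]
0.060559561586058686 [-0.3  0.4 -0.1  2.1  0.   0.6 -2.1] [  85.7 -196.3   22.7]
```

View pics/z_10.png

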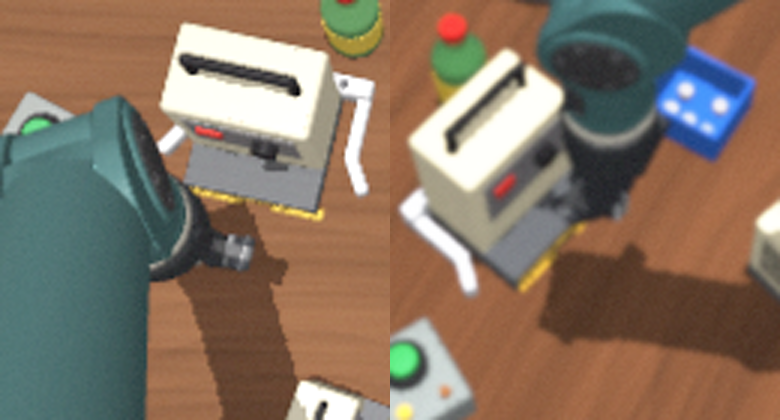

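```bash
python3 - <<'E'
from pk import *
c=lambda p,z:onz("top",(125+(p[0]+.5)/3-.5,140+(p[1]+.5)/3-.5),z)[:2]
Rb=np.array([[np.cos(y0),np.sin(y0)],[-np.sin(y0),np.cos(y0)]])
for p,z in [((186,181),28),((320,209),28),((322,219),0),((184,24),170),((331,51),170),((163,103),170),((308,140),170)]: print(p,Rb@(c(p,z)-o))
E
python3 -c "
import cv2;cv2.imwrite('pics/zz.png',cv2.resize(cv2.imread('pics/t_10.png')[140:230,170:250],None,fx=6.5,fy=6.5,interpolation=cv2.INTER_CUBIC))"
```

```text
(186, 181) [-75.5  65.9]
(320, 209) [-74.4 -66.1]
(322, 219) [-80.1 -66.6]
(184, 24) [38.7 65.5]
(331, 51) [ 43.  -62.8]
(163, 103) [-32.6  65.6]
(308, 140) [-37.2 -61.6]
```

View pics/zz.png

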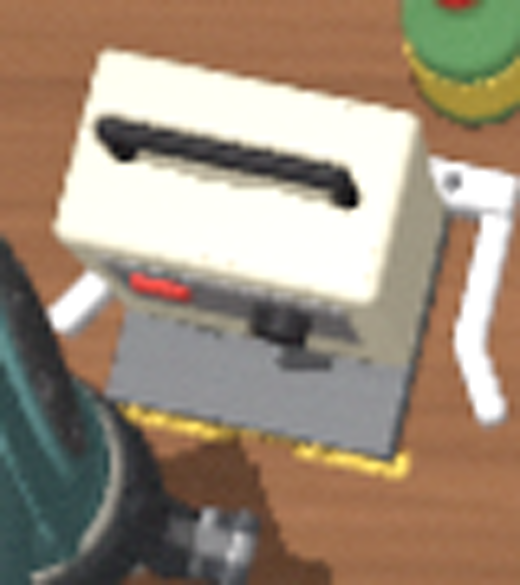

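Emit:
{"api": "drive_tool", "payload": {
  "plan": [
    [[0, 5, -39, 0, 0], [0, 17, -39, 0, 0], [0, 20, -39, 0, 0], [0, 22, -39, 0, 0], [0, 22, -40, 0, 0], [0, 0, 0, 40, 0], [0, 0, 0, 30, 0], [0, 0, 0, 0, 0]]
  ]
}}

```text
clock: 14.35
eef_pos: [633.2, 300.6, 109.8]
ee_rot: [0.995, -0.096, -0.004, 0.002]
wrist_force: [-0.2, -1.0, 1.5]
finger_gap: 0.2
```

Run:
```python
from h import *
np.set_printoptions(precision=1,suppress=True)
print(delta([635,302,64]),state()["eef_pos"])
# button refined from initial images
for n in("top","side"):
    im=cv2.imread(f"pics/{n}0.png");h=cv2.cvtColor(im,cv2.COLOR_BGR2HSV)
    m=cv2.inRange(h,(60,150,100),(75,255,255));k,l,st,ce=cv2.connectedComponentsWithStats(m)
    for i in range(1,k):
        if st[i,4]>30: print(n,st[i],ce[i],onz(n,ce[i],60))
t=snapshot("top")[:,:,::-1];S=snapshot("side")[:,:,::-1]
a=cv2.resize(t[140:260,95:225],None,fx=3,fy=3);b=cv2.resize(S[240:360,140:270],None,fx=3,fy=3)
cv2.imwrite("pics/b1.png",np.hstack([a,b]))
```

```text
[ 1.8 -2.  45.8] [633.2 300.6 109.8]
side [184 305  10  10  54] [188.1 309.1] [637.3 300.2  60. ]
```

View pics/b1.png

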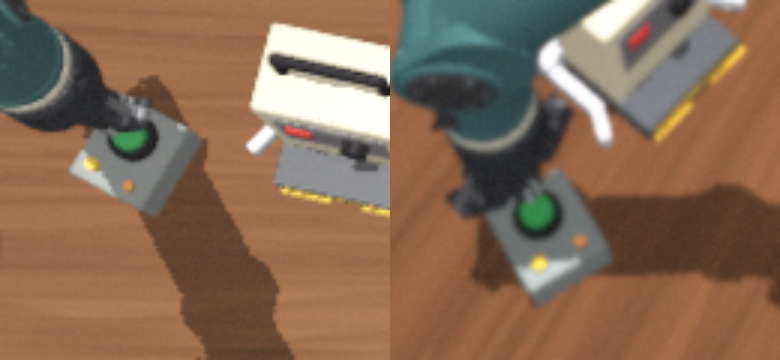

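Emit:
{"api": "drive_tool", "payload": {
  "plan": [
    [[0, 1, -1, 20, 0], [0, 1, -1, 12, 0], [0, 0, 0, 4, 0], [0, 0, 0, 4, 0], [0, 0, 0, 4, 0], [0, 0, 0, 0, 0]]
  ]
}}

```text
clock: 15.2
eef_pos: [638.7, 303.8, 70.6]
ee_rot: [0.995, -0.096, 0.0, -0.0]
wrist_force: [-0.9, 0.7, 1.6]
finger_gap: -0.1
```

Emit:
{"api": "drive_tool", "payload": {
  "plan": [
    [[0, 0, 0, 3, 0], [0, 0, 0, 3, 0], [0, 0, 0, 0, 0]]
  ]
}}

```text
clock: 15.58
eef_pos: [638.7, 303.8, 66.1]
ee_rot: [0.995, -0.096, 0.0, -0.0]
wrist_force: [-3.8, -1.5, 11.5]
finger_gap: -0.1
```

Emit:
{"api": "drive_tool", "payload": {
  "plan": [
    [[0, 0, 0, 3, 0], [0, 0, 0, 3, 0], [0, 0, 0, 0, 0], [0, 0, 0, 0, 0]]
  ]
}}

```text
clock: 16.08
eef_pos: [638.9, 303.9, 65.5]
ee_rot: [0.995, -0.096, 0.0, -0.0]
wrist_force: [-10.8, -5.2, 36.9]
finger_gap: 0.3
```

Run:
```python
from h import *
t=snapshot("top")[:,:,::-1];S=snapshot("side")[:,:,::-1]
a=cv2.resize(t[150:220,100:170],None,fx=5.5,fy=5.5,interpolation=cv2.INTER_CUBIC);b=cv2.resize(S[275:345,155:225],None,fx=5.5,fy=5.5,interpolation=cv2.INTER_CUBIC)
cv2.imwrite("pics/b2.png",np.hstack([a,b]));print(state()["wrist_force"],state()["eef_pos"])
```

```text
[-10.66917764  -5.39308104  38.43550754] [638.93231354 303.85467566  65.49297031]
```

View pics/b2.png

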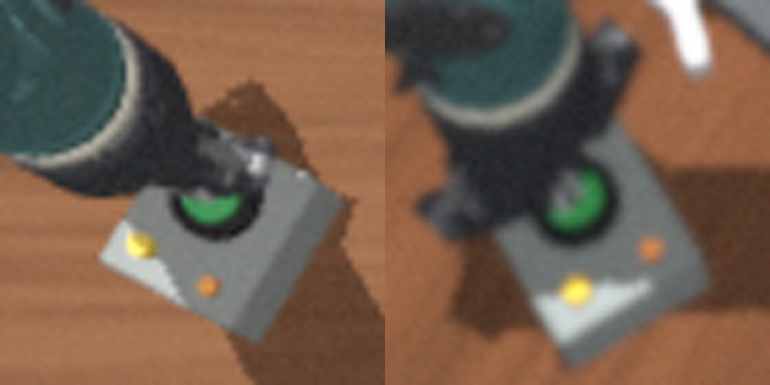

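Emit:
{"api": "drive_tool", "payload": {
  "plan": [
    [[0, 0, 0, -4, 0], [0, 0, 0, -3, 0], [0, 0, 0, 0, 0], [0, 0, 0, 0, 0]]
  ]
}}

```text
clock: 16.68
eef_pos: [638.7, 303.8, 66.1]
ee_rot: [0.995, -0.096, 0.0, -0.0]
wrist_force: [-2.7, -2.1, 10.1]
finger_gap: -0.1
```

Emit:
{"api": "drive_tool", "payload": {
  "plan": [
    [[0, 0, 0, -1.5, 0], [0, 0, 0, 0, 0], [0, 0, 0, 0, 0]]
  ]
}}

```text
clock: 17.05
eef_pos: [638.7, 303.8, 66.7]
ee_rot: [0.995, -0.096, 0.0, -0.0]
wrist_force: [0.1, -0.3, 6.0]
finger_gap: -0.1
```

Emit:
{"api": "drive_tool", "payload": {
  "plan": [
    [[0, 0, 0, -1.5, 0], [0, 0, 0, 0, 0], [0, 0, 0, 0, 0]]
  ]
}}

```text
clock: 17.42
eef_pos: [638.7, 303.8, 68.3]
ee_rot: [0.995, -0.096, 0.0, -0.0]
wrist_force: [0.9, -0.4, 4.0]
finger_gap: -0.1
```

Emit:
{"api": "drive_tool", "payload": {
  "plan": [
    [[0, 0, 0, -1.5, 0], [0, 0, 0, 0, 0], [0, 0, 0, 0, 0]]
  ]
}}

```text
clock: 17.8
eef_pos: [638.7, 303.7, 69.8]
ee_rot: [0.995, -0.096, 0.0, -0.0]
wrist_force: [0.7, 1.1, 2.5]
finger_gap: -0.3
```

Emit:
{"api": "drive_tool", "payload": {
  "plan": [
    [[0, 0, 0, -1.5, 0], [0, 0, 0, 0, 0], [0, 0, 0, 0, 0]]
  ]
}}

```text
clock: 18.18
eef_pos: [638.6, 303.7, 71.3]
ee_rot: [0.995, -0.096, 0.0, -0.0]
wrist_force: [0.9, 0.6, 1.1]
finger_gap: -0.2
```

Emit:
{"api": "drive_tool", "payload": {
  "plan": [
    [[0, 0, 0, -2, 0], [0, 0, 0, 0, 0], [0, 0, 0, 0, 0]]
  ]
}}

```text
clock: 18.55
eef_pos: [637.5, 303.2, 72.7]
ee_rot: [0.995, -0.096, -0.001, 0.001]
wrist_force: [-0.1, -0.2, 0.6]
finger_gap: -0.3
```

Emit:
{"api": "drive_tool", "payload": {
  "plan": [
    [[0, 0, 0, -20, 0], [0, 0, 0, -40, 0], [0, 0, 0, -40, 0], [0, -30, -20, -40, 0], [0, -40, -30, 0, 0], [0, -40, -30, 0, 0], [0, 0, 0, 0, 0], [0, 0, 0, 0, 0]]
  ]
}}

```text
clock: 19.55
eef_pos: [546.1, 402.9, 214.4]
ee_rot: [0.995, -0.096, 0.001, -0.0]
wrist_force: [0.7, 0.1, 0.3]
finger_gap: 0.2
```

Run:
```python
from h import *
t=snapshot("top")[:,:,::-1];S=snapshot("side")[:,:,::-1]
cv2.imwrite("pics/e.png",np.hstack([t[100:300,90:330],S[160:360,150:350]]).repeat(1,0))
im=cv2.imread("pics/e.png");cv2.imwrite("pics/e.png",cv2.resize(im,None,fx=1.8,fy=1.8,interpolation=cv2.INTER_CUBIC));print(state()["wrist_force"],state()["eef_pos"])
```

```text
[ 0.69841935 -0.52739624 -0.03085491] [547.33936132 401.32402055 213.84816041]
```

View pics/e.png

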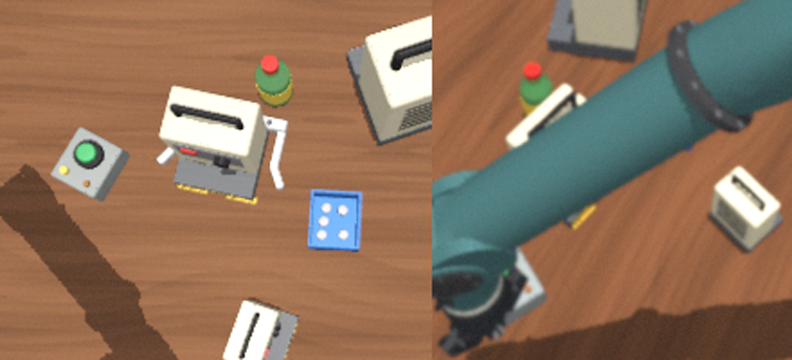

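```bash
python3 -c "
from cell import *
print(job_done())"
```

```text
the job is handed in; nothing more can be done
None
```

I pushed the middle-sized pack home with both finger tips on its shoe, pressed and released the green button, backed the arm clear and handed the job in. `job_done()` gives no verdict, so this rests on my own checks.

- **Pack:** it stopped moving while the push rose to about 28 N. Top-view measurements put it about 1 mm from home along the bay. It was within 2 mm of the centre line and square to about 0.01 rad. The stop itself was hidden behind the pack, and single corner readings scattered by up to about 7 mm, so the few-millimetre figures are not certain.
- **Button:** on release the force fell steadily from about 6 N to nothing over roughly 6 mm of travel. That means it went fully down and came back up. My camera estimate of the button top (64 mm) disagreed with the height where contact began (about 72 mm), and I went by the force readings.
- **Surroundings:** the last pictures show the bin and bottle where they were. I did not measure any of the loose items at the end. The arm passed above the screwdriver, and the final picture did not include it.
- **Arm:** it ended at 214 mm height, with the wrist force at noise level. The clock stood at about 20 s of the 59 s allowed.
- **Push forces:** during the push the fingers pressed down on the shoe with up to about 18 N. At two points they pulled up on it slightly (2 to 5 N). I saw no tipping or lifting in the pictures.

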